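# Stow the shaping paddle in its sloping tray and pin the keeper bar

## Robot

A 6-joint arm with a two-finger parallel gripper is mounted at the origin on the work surface. World frame = base frame: x ahead of the robot, y to its left, z up, the work surface at z = 0. Lengths are in m, angles in rad, forces in N, time in s.
With the tool pointing down it reaches from about 0.3 to 0.85 m from the base axis. Payload 4.2 kg.
Tool frame: the origin (TCP) lies at the very end of the fingers, on their centre line; the grasp point (between the pads) lies 19 mm behind it; z points along the fingers, y is the line along which they close (so a half turn about z gives the same grasp; the last joint's range is limited). The gripper opens to 91 mm and grips with 3 to 60 N. Pads are 32 mm wide; open, the fingers measure 118 mm over their backs; the gripper's body (76 mm by 178 mm) begins 60 mm behind the grasp point.
Start: joints at [1.109, 0.32, 1.565, -0, 1.257, -0.02], TCP at [0.246, 0.52, 0.214] pointing down, gripper open.
Joint ranges: [-3.11, 3.11], [-0.84, 2.01], [0.21, 2.61], [-1.34, 4.49], [0.05, 2.63], [-2.56, 2.56]. Speed limits (rad/s): [2.57, 2.57, 3.14, 3.14, 3.14, 3.14].

## Interface

Orientations are given as a unit quaternion [w, x, y, z].
In Python, from rig import r, viewer, workorder, regions_of, pinpoint gives the robot as it stands.
- The arm moves only by the tool carry_out, never from a script. Its argument "motion" is a list that holds one entry, the list of rows, each a list of 6 numbers: the shift along the tool's x, y, z each as a share of 50 cm, from -1 to 1, then the turn, a rotation vector about the tool's x, y, z each as a share of 45 degrees, from -1 to 1. In form: [[[x, y, z, rx, ry, rz], ...]]. A call has 1 to 12 rows; each row is the pose to reach, as a shift and turn from the pose commanded when the call began, along the tool's axes at that moment; what a row does not reach only later rows make up. A row lasts 1/10 s, in which the tool goes at most 50 mm and 8.59 degrees, less where a joint would pass 70% of its speed; a pose out of reach is approached as far as the arm can. A call with a number of a shift or a turn outside -1 to 1 is refused whole. A call with a gripper value outside its range is refused whole. "jaw" is the gripper command: -1 is shut, 1 is fully open, values between are in proportion, set as the call begins (left out, the last holds). The fingers move at their own pace and stop on an object; "newtons" is the grip in N (left out, the last holds). Time passes only in rows, so rows that repeat a pose let the fingers close. It gives the time, the measured TCP pose, the force, the opening and the grip force at its end, in the units of the state.
- r.get_state(): the state, without advancing time (a new reading comes with each control period).
- viewer.capture(name): name is "scene" or "top" or "wrist"; returns a dict with "frame" (400x640x3 uint8, blue, green, red), "z_map" (400x640 float32, m along the optical axis (not along the pixel's ray), 0 where there is no reading), "mtx" (3x3 intrinsics, pixels), "world_from_camera" (4x4, takes a point from camera to world coordinates). Camera axes: x right, y down, z forward; pixel columns grow to the right and rows downward; lengths in m; the calibration is good to about 2 mm. A picture is of the moment at which its call begins.
- workorder.hand_in(): hands the job in; it is judged then, once.
Trained networks look in the newest picture that a camera, given by its name, has taken for a name from the list of things; names that differ only in an ending like _2 or _b are one class to them, and where a whole thing is asked for, a point or a joint stands for the part that bears it (a point fixed in the world has none). Each returns a list of dicts, best first, with "score" (0 to 1); they miss things now and then, are a little off and sometimes report something else, mostly with a low value. They report only what shows in the picture. A call takes as long as a camera call. They do not tell look-alikes from the thing itself.
- regions_of(camera, thing): "mask" (400x640 bool, what is visible of it) and "point" ([column, row] in pixels, amid what is visible of it).
- pinpoint(camera, thing): "point" ([column, row] in pixels: a listed point, or the origin of a listed thing).
The state is a dict: "t": time; "joint_positions": joint angles; "qvel": joint speeds; "joint_torque": joint torques, N m; "tcp_pos": TCP position; "tool_rot": TCP orientation; "ft_force": force on the tool from outside, world axes, zero at the start; "ft_torque": the same for the moment, N m; "finger_gap": opening from 0.0 (shut) to 1.0 (fully open); "finger_force": force on a finger pad.
Only numpy, scipy, OpenCV 4.12 (cv2) and the standard library are available. Lean on these libraries where they do the work, as an engineer would, in place of code of your own. Each camera call takes 0.05 s, during which the arm holds its last target. There are 200 camera calls.

## Task

Put the square-bladed wooden paddle away: press it fully home, flat, in its matching cutout in the sloping tool tray, swing the steel keeper bar across its handle until the hole in the bar lines up with the hole in the steel block below, then take the steel pin from its wooden holder and push it through both until its collar rests on the bar. Let go of everything and leave the other things on the bench where they stand.

Things in the scene. Friction and masses are not known exactly. Their poses are not given: they have to be found in the camera images.
- tray: Wooden tool tray, 190 x 260 mm, 26 mm thick, fixed on a stand, its top face sloping 0.45 rad down towards the robot. Origin: centre of the top face, 112 mm above the bench. x runs up the slope (away from the robot), y across it to the left, z out of the top face. In it is a 14 mm deep cutout in the shape of the paddle, centred on x = 0, 3 mm wider than it on each side, blade to the tray's +y end.
- seat (a point): Where paddle_grip must be with the paddle home: tray x 0, y -12, z -1 mm; the paddle's x is then along tray y, its z along tray z. Cutout: handle slot 30 mm wide (x) from tray y = -98 to 25 mm, blade recess 70 mm wide from y = 22 to 98 mm, finger notch 88 mm wide from y = -36 to 12 mm, all 14 mm deep.
- block_hole (a point): Mouth of the hole in the steel pin block: a 36 mm square block set through the tray at tray x = -65, y = -65 mm, its top 14 mm above the tray's face, its underside flush with the tray's. The through hole has 17 mm diameter, a small chamfer, and runs along the tray's z, 40 mm deep; open below.
- bar (a joint): Angle (rad) of the keeper bar about a post along tray z at tray x = 65, y = -65 mm. At 0 its hole is exactly over the block's hole, 130 mm from the hinge. At angle a it points along (-cos a, -sin a) in tray x, y. Starts at 0.8 to 1.2; range -0.35 to 1.4, no stop at 0; friction (0.15 N m) holds it. Steel, 16 mm wide, 12 thick, underside 16 above the tray's face (the seated handle stands 12 proud).
- bar_grip (a point): Centre of the bar's wooden grip, 50 mm from the hinge: a block 44 mm long along the bar, 16 mm wide (flush with the bar's sides), standing 25 mm above the bar's top, that is from 28 to 53 mm above the tray's face; this point is 40.5 mm above the face. Its x axis lies along the bar, pointing from the free end to the hinge.
- bar_hole (a point): Mouth of the hole at the bar's free end, centre of the hole in the bar's top face, 28 mm above the tray's face. A 34 mm square eye, 12 mm thick, with a 17 mm through hole.
- paddle_grip (a point): Loose plain wooden paddle with square blade, flat on the bench, 190 mm long, 0.12 kg. Handle 120 mm long, 24 wide, 26 high, flat upright sides. Blade 70 mm long, 64 wide, 14 thick, undersides flush. The point is on the handle half-way up, 37 mm short of the blade, near the balance point. x points along the paddle to the blade, z up. The handle ends at x = -83 mm, the blade at x = +107 mm.
- pin_grip (a point): Loose steel pin, 112 mm long, 0.2 kg, upright in the holder. From below: shaft 14 mm diameter, 70 long, its last 12 mm tapered to a 6 mm nose; collar 32 mm diameter, 8 thick; round grip 20 mm diameter, 34 long. The point is half-way up the grip, 25 mm above the collar's underside, 95 mm above the nose. z is the axis, nose to grip. Pushed home, the point is 53 mm above the tray's face.
- holder: Wooden block 60 x 60 x 75 mm high fixed on the bench, with an 18 mm upright through hole in which the pin hangs by its collar. Origin: centre of its underside, on the bench. It stands right of the tray near the robot, or left of the tray at the back (it and the iron mould change places).
- mould: Bystander: waisted round iron mould, 60 mm diameter, 80 mm high. Origin under its centre.
- tweezers: Bystander: long steel tweezers lying on the bench, 200 mm. Origin at the middle.
- round_paddle: Bystander: wooden paddle with a round blade, 175 mm long. Not the one to stow. Origin under its middle.
- ladle: Bystander: dark wooden shaping cup 72 mm wide, 45 mm high, with a round handle. Origin under the cup.
- tin: Bystander: round tin 70 mm wide, 60 mm high. Origin under its centre.
- paddle: The same paddle, origin at the underside, at its middle along the length (12 mm from paddle_grip towards the blade). Same axes.
- pin: The same pin, origin at the tip of its nose. Same axes.
Mind the look-alikes: they are no part of the job. What is shaped like the pin but orange or turquoise is not meant.

How it is judged:
By the outcome, as a careful person would: the job done as asked, in the order asked, and still so for the second after the job is handed in, with the robot touching nothing.
It also fails if it takes over 72 s, if anything falls off the work surface, if the arm or the gripper's body presses on something with over 40 N, if the wrist force passes 120 N, or if a joint passes its speed limit or range.

## Working session

There is one attempt and no reset: what is moved stays moved. The work goes in short steps, Python scripts to look and compute and a tool call to move; the robot and the scene stay as the last step left them, time stands still between calls to the robot, and variables do not carry over. Pictures are saved under pics/ and viewed, at most 10 in all, crops included, and the job is handed in when it is done.

Besides the shell and the picture viewer there is one more tool, called after "Emit:" as a command line: name --argument value ..., lists and objects as JSON in quotes. carry_out: Moves the arm, as the interface text tells. Shift numbers are shares of 50 cm and turn numbers shares of 45 degrees, none past 1 either way. Its arguments: {"type":"object","properties":{"motion":{"type":"array","items":{"type":"array","items":{"type":"array","items":{"type":"number"}}}},"jaw":{"type":"number"},"newtons":{"type":"number"}},"required":["motion"]}

```bash
ls; mkdir -p pics; cat > h.py <<'E'
import numpy as np, cv2
from scipy.spatial.transform import Rotation as R
from rig import r, viewer, workorder, regions_of, pinpoint
def cap(n): return viewer.capture(n)
def ray(c,p):
    d=np.linalg.inv(c["mtx"])@[p[0],p[1],1]; T=c["world_from_camera"]; return T[:3,3],T[:3,:3]@d
def atz(c,p,z):
    o,d=ray(c,p); return o+d*(z-o[2])/d[2]
def dep(c,p):
    o,d=ray(c,p); u,v=int(round(p[0])),int(round(p[1])); w=c["z_map"][max(v-2,0):v+3,max(u-2,0):u+3]; w=w[w>0]
    return o+d*np.median(w) if len(w) else None
def cloud(c,m):
    v,u=np.nonzero(m&(c["z_map"]>0)); z=c["z_map"][v,u]
    P=np.linalg.inv(c["mtx"])@np.vstack([u*z,v*z,z]); T=c["world_from_camera"]; return (T[:3,:3]@P).T+T[:3,3]
E
cat > a.py <<'E'
from h import *
np.set_printoptions(precision=4,suppress=True)
s=r.get_state(); print(s)
for n in ["scene","top"]:
    c=cap(n); cv2.imwrite(f"pics/{n}.png",c["frame"]); print(n,c["world_from_camera"][:3,3])
    for t in ["tray","seat","block_hole","bar_grip","bar_hole","paddle_grip","paddle","pin_grip","pin","holder","mould","tweezers","round_paddle","ladle","tin"]:
        for q in pinpoint(n,t)[:3]:
            print(t,np.round(q["score"],2),np.round(q["point"],1),dep(c,q["point"]))
E
python3 a.py
```

```text
pics
{'t': 0.0, 'joint_positions': array([ 1.109 ,  0.3203,  1.5657, -0.    ,  1.2574, -0.02  ]), 'qvel': array([-0.0005,  0.0016, -0.0006, -0.0003,  0.0006,  0.0012]), 'joint_torque': array([  0.0001, -41.2467, -23.197 ,   0.0727,   0.046 ,  -0.0002]), 'tcp_pos': array([0.2456, 0.5193, 0.2131]), 'tool_rot': array([-0.0002,  0.2191,  0.9757, -0.0009]), 'ft_force': array([-0.1554,  0.218 ,  0.117 ]), 'ft_torque': array([-0.0289,  0.0139, -0.032 ]), 'finger_force': 0.0, 'finger_gap': 1.003253261110652}
scene [ 0.9655 -0.4431  0.8071]
tray 0.68 [300.9 226. ] [ 0.5569 -0.0834  0.0951]
seat 0.8 [295.4 231.6] [ 0.559  -0.1019  0.094 ]
block_hole 0.57 [256.3 234.6] [ 0.5037 -0.1669  0.0918]
bar_grip 0.87 [271.  249.9] [ 0.6075 -0.2041  0.181 ]
bar_hole 0.81 [240.9 284.5] [ 0.6074 -0.2795  0.1479]
paddle_grip 0.8 [369.  149.6] [0.4555 0.2789 0.0268]
paddle_grip 0.66 [172.  253.5] [ 0.4321 -0.3272  0.1114]
paddle_grip 0.42 [371.2 153.3] [0.4625 0.2822 0.0149]
paddle 0.9 [369.8 151.2] [0.4593 0.2784 0.0234]
paddle 0.57 [295.3 190.7] [0.4073 0.0339 0.0034]
pin_grip 0.69 [130.8 276.7] [ 0.4235 -
[... 1448 characters left out ...]
0.43 [421.4 241.2] [ 0.408  -0.3155  0.0791]
holder 0.68 [413.9 236. ] [ 0.4235 -0.2963  0.0741]
holder 0.37 [349.4 185.2] [ 0.5685 -0.1154  0.0981]
mould 0.7 [238.7 164.3] [0.6399 0.2037 0.0792]
mould 0.68 [202.1 181.3] [0.5952 0.3139 0.0598]
mould 0.27 [432.8 189.2] [ 0.5651 -0.3678  0.0436]
tweezers 0.65 [298.3 247. ] [0.402  0.0343 0.0134]
tweezers 0.57 [362.1 250.7] [ 0.3892 -0.1563  0.0001]
round_paddle 0.76 [298.  246.1] [0.4056 0.0356 0.0021]
ladle 0.75 [431.3 188.1] [ 0.5685 -0.3635  0.0437]
ladle 0.66 [424.6 238. ] [ 0.4141 -0.3174  0.108 ]
tin 0.73 [381.2 168.1] [ 0.5961 -0.1947  0.1768]
tin 0.58 [204.6 181.3] [0.5981 0.3097 0.0478]
tin 0.18 [404.6 173.1] [ 0.5911 -0.265   0.1393]
```

```bash
python3 - <<'E'
import cv2
a=cv2.imread("pics/scene.png")[110:370,80:480]; cv2.imwrite("pics/sc.png",cv2.resize(a,None,fx=2,fy=2,interpolation=2))
a=cv2.imread("pics/top.png")[120:300,180:480]; cv2.imwrite("pics/tp.png",cv2.resize(a,(800,480),interpolation=2))
E
```

```text
(no output)
```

View pics/sc.png

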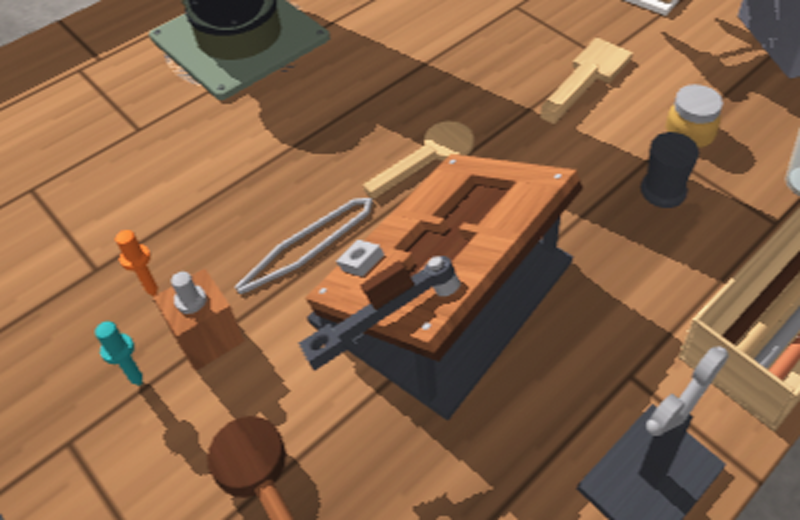

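View pics/tp.png

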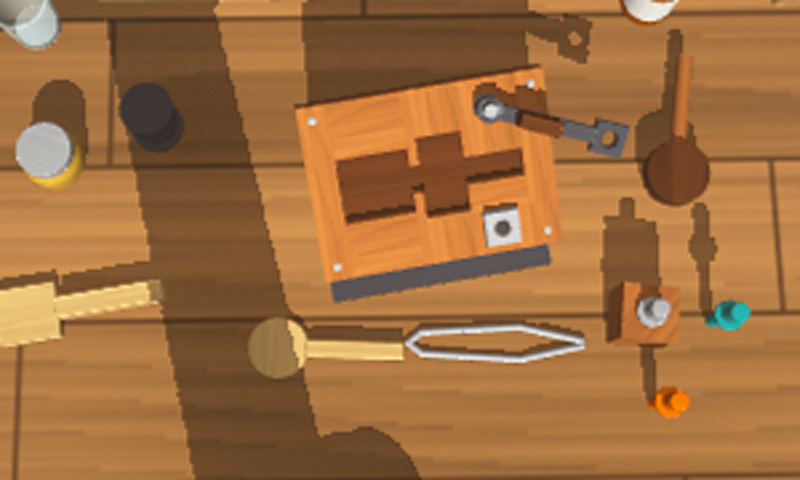

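Candidates for the paddle: the square-bladed one (scene 369,150; top 214,234) and the round one (scene 294,190; top 298,246). I choose the square one. For the pin: steel in holder (scene 171,255), orange (144,229) and turquoise (131,277). I choose the steel one in the holder.

```bash
cat >> h.py <<'E'
np.set_printoptions(precision=4,suppress=True)
def state(n=1):
    s=r.get_state(); q=np.asarray(s["tool_rot"]); return np.array(s["tcp_pos"]),R.from_quat(q,scalar_first=True),s
def rel(p,Rt):
    P,Q,_=state(); d=Q.inv().apply(np.asarray(p)-P)/0.5; w=(Q.inv()*Rt).as_rotvec()/(np.pi/4)
    return np.round(np.r_[d,w],3)
def toolR(z,x): # columns
    z=z/np.linalg.norm(z); x=x-z*(x@z); x/=np.linalg.norm(x); return R.from_matrix(np.c_[x,np.cross(z,x),z])
class Tray:
    def __init__(s,o,yaw): s.o=np.array(o); s.R=R.from_euler("z",yaw)*R.from_euler("y",-0.45)
    def w(s,p): return s.o+s.R.apply(p)
    def l(s,P): return s.R.inv().apply(P-s.o)
E
cat > b.py <<'E'
from h import *
for n in ["top","scene"]:
    c=cap(n)
    q=regions_of(n,"tray")[0]; P=cloud(c,q["mask"]); print(n,"tray",q["score"],len(P))
    # robust plane
    best=None; rng=np.random.default_rng(0)
    for _ in range(300):
        a,b,d=P[rng.choice(len(P),3,0)]; m=np.cross(b-a,d-a); l=np.linalg.norm(m)
        if l<1e-5: continue
        m/=l; m*=np.sign(m[2]); 
        if abs(m[2]-np.cos(.45))>.05: continue
        k=abs((P-a)@m)<.003
        if best is None or k.sum()>best.sum(): best=k
    I=P[best]; cen=I.mean(0); m=np.linalg.svd(I-cen)[2][2]; m*=np.sign(m[2])
    print("normal",m,"tilt",np.arccos(m[2]),"yaw from normal",np.arctan2(-m[1],-m[0]),len(I))
    e1=np.cross([0,0,1],m); e1/=np.linalg.norm(e1); e2=np.cross(m,e1)
    uv=np.c_[(I-cen)@e1,(I-cen)@e2].astype(np.float32); rc=cv2.minAreaRect(uv)
    bx=cv2.boxPoints(rc); C=np.array([cen+e1*u+e2*v for u,v in bx]); print(rc[1],"centre",C.mean(0)); print(C)
    q=[k for k in regions_of(n,"paddle") if dep(c,k["point"]) is not None and dep(c,k["point"])[1]>.15][0]
    P=cloud(c,q["mask"]); H=P[(P[:,2]>.021)&(P[:,2]<.031)]; A=P[(P[:,2]>.008)]
    rc=cv2.minAreaRect(H[:,:2].astype(np.float32)); print("handle",rc,cv2.boxPoints(rc).round(4).tolist())
    rc=cv2.minAreaRect(A[:,:2].astype(np.float32)); print("all",rc)
    for k in regions_of(n,"pin")[:3]: print("pin",k["score"],k["point"],dep(c,k["point"]))
E
python3 b.py
```

```text
top tray 0.93 6399
normal [-0.4267 -0.0691  0.9018] tilt 0.4469725365214963 yaw from normal 0.16058580296787053 3524
(0.19107352197170258, 0.25975826382637024) centre [ 0.5636 -0.0917  0.1115]
[[ 0.4578  0.0227  0.0702]
 [ 0.4993 -0.2337  0.0702]
 [ 0.6694 -0.2062  0.1528]
 [ 0.6279  0.0503  0.1528]]
handle ((0.4438709318637848, 0.2903673052787781), (0.044741589576005936, 0.1702432483434677), 2.311196804046631) [[0.4180999994277954, 0.37450000643730164], [0.42500001192092896, 0.20440000295639038], [0.46970000863075256, 0.2062000036239624], [0.462799996137619, 0.37630000710487366]]
all ((0.4447658956050873, 0.29916805028915405), (0.06389114260673523, 0.18967387080192566), 8.762317657470703)
pin 0.71 [452.2, 280.8] [ 0.2966 -0.412   0.0245]
scene tray 0.61 7876
normal [-0.4273 -0.0699  0.9014] tilt 0.44777444731267974 yaw from normal 0.16217350390471927 3994
(0.26137101650238037, 0.19385136663913727) centre [ 0.5661 -0.095   0.1126]
[[ 0.6307  0.0485  0.1544]
 [ 0.4584  0.0194  0.0704]
 [ 0.5016 -0.2384  0.0709]
 [ 0.6739 -0.2093  0.1549]]
handle ((0.45299503207206726, 0.2624906897544861), (0.025116436183452606, 0.12406039983034134), 9.624909400939941) [[0.4302000105381012, 0.3215000033378601], [0.45100000500679016, 0.19920000433921814], [0.4756999909877777, 0.20340000092983246], [0.45500001311302185, 0.3257000148296356]]
all ((0.4478692412376404, 0.2955889105796814), (0.0646974965929985, 0.19145625829696655), 8.299677848815918)
pin 0.81 [171.4, 258.4] [ 0.431  -0.3321  0.0974]
pin 0.73 [155.7, 267.4] [ 0.3662 -0.3575  0.0166]
pin 0.68 [117.5, 259.0] [ 0.2953 -0.4093  0.0294]
```

Pictures: the square paddle lies at top (214,234) with the blade to +y, the tray is centred at (343,185), and the bar hangs off to the right at (406,174). Tray size and tilt match the given figures.

```bash
cat >> h.py <<'E'
T=Tray([0.5645,-0.0930,0.112],0.161)
E
python3 - <<'E'
from h import *
a=np.radians(98.7); print(rel([.448,.2855,.15],toolR(np.array([0,0,-1.]),np.array([np.cos(a),np.sin(a),0]))))
E
```

```text
[-0.566 -0.251  0.128  0.    -0.     1.244]
```

Emit:
carry_out --motion '[[[-0.566,-0.251,0.128,0,0,1],[-0.566,-0.251,0.128,0,0,1],[-0.566,-0.251,0.128,0,0,1],[-0.566,-0.251,0.128,0,0,1],[-0.566,-0.251,0.128,0,0,1],[-0.566,-0.251,0.128,0,0,1],[-0.566,-0.251,0.128,0,0,1],[-0.566,-0.251,0.128,0,0,1],[-0.566,-0.251,0.128,0,0,1]]]' --jaw 0.2

```text
t: 2.9
tcp_pos: [0.4477, 0.286, 0.1502]
tool_rot: [-0.0, 0.576, 0.818, 0.0]
ft_force: [-0.2, 0.8, -0.5]
finger_gap: 0.601
finger_force: 0.0
```

```bash
cat > c.py <<'E'
from h import *
p,Q,s=state(); print(p,s["joint_positions"],s["finger_gap"])
c=cap("wrist"); cv2.imwrite("pics/w1.png",c["frame"]); print(c["world_from_camera"])
z=c["z_map"]; m=np.ones(z.shape,bool); m=(z>0)
P=cloud(c,m); k=(abs(P[:,0]-.446)<.12)&(abs(P[:,1]-.295)<.15)
P=P[k]
H=P[(P[:,2]>.022)&(P[:,2]<.03)]; B=P[(P[:,2]>.010)&(P[:,2]<.018)]
print(len(H),len(B))
rc=cv2.minAreaRect(H[:,:2].astype(np.float32)); print("handle",rc,cv2.boxPoints(rc).round(4).tolist())
for t in ["paddle_grip","paddle"]:
  for q in pinpoint("wrist",t)[:2]: print(t,q,atz(c,q["point"],.013))
a=np.radians(98.7); print(rel([.448,.2855,.15],toolR(np.array([0,0,-1.]),np.array([np.cos(a),np.sin(a),0]))))
E
python3 c.py
```

```text
[0.4477 0.286  0.1502] [0.5462 0.3014 1.7625 0.0011 1.0775 0.2024] 0.6006733140765422
[[ 0.9415  0.324   0.0928  0.4231]
 [ 0.337  -0.9046 -0.261   0.3603]
 [-0.0006  0.2771 -0.9609  0.3211]
 [ 0.      0.      0.      1.    ]]
2529 4696
handle ((0.45512428879737854, 0.26298412680625916), (0.02411959506571293, 0.11989839375019073), 9.22862720489502) [[0.4336000084877014, 0.32019999623298645], [0.4528000056743622, 0.20190000534057617], [0.4765999913215637, 0.20569999516010284], [0.45739999413490295, 0.32409998774528503]]
paddle_grip {'point': [321.0, 195.7], 'score': 0.91} [0.4539 0.2829 0.013 ]
paddle {'point': [320.6, 180.2], 'score': 0.59} [0.4478 0.2985 0.013 ]
paddle {'point': [474.9, 201.5], 'score': 0.22} [0.6101 0.3321 0.013 ]
[-0.003  0.     0.001  0.001 -0.001  0.247]
```

View pics/w1.png

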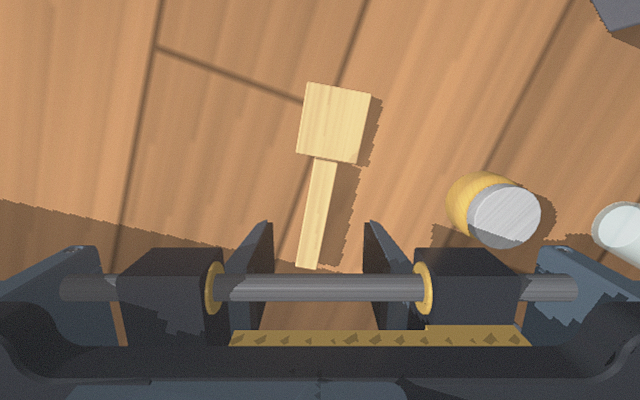

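Wrist view: square blade at (338,122), handle (320,210), right paddle. Measured handle 24.1 x 119.9 mm, so it matches.

```bash
python3 - <<'E'
from h import *
a=np.radians(99.2); Rt=toolR(np.array([0,0,-1.]),np.array([np.cos(a),np.sin(a),0]))
print(rel([.4515,.2856,.05],Rt),rel([.4515,.2856,.0045],Rt))
E
```

```text
[-0.005  0.007  0.201  0.001 -0.001  0.236] [-0.005  0.007  0.292  0.001 -0.001  0.236]
```

Emit:
carry_out --motion '[[[-0.005,0.007,0.1,0,0,0.236],[-0.005,0.007,0.2,0,0,0.236],[-0.005,0.007,0.26,0,0,0.236],[-0.005,0.007,0.28,0,0,0.236],[-0.005,0.007,0.292,0,0,0.236],[-0.005,0.007,0.292,0,0,0.236],[-0.005,0.007,0.292,0,0,0.236]]]'

```text
t: 3.75
tcp_pos: [0.4533, 0.2852, 0.0055]
tool_rot: [0.001, 0.649, 0.761, 0.002]
ft_force: [0.5, -0.3, 0.3]
finger_gap: 0.601
finger_force: 0.0
```

Emit:
carry_out --motion '[[[0,0,0,0,0,0],[0,0,0,0,0,0],[0,0,0,0,0,0],[0,0,0,0,0,0],[0,0,0,0,0,0],[0,0,0,0,0,0]]]' --jaw -1 --newtons 30

```text
t: 4.35
tcp_pos: [0.4519, 0.284, 0.0042]
tool_rot: [-0.0, 0.649, 0.761, -0.0]
ft_force: [-1.5, -1.1, 5.1]
finger_gap: 0.261
finger_force: 29.9
```

Emit:
carry_out --motion '[[[0,0,-0.1,0,0,0],[0,0,-0.2,0,0,0],[0,0,-0.3,0,0,0],[0,0,-0.4,0,0,0],[0,0,-0.46,0,0,0],[0,0,-0.46,0,0,0]]]'

```text
t: 4.95
tcp_pos: [0.4546, 0.2856, 0.2387]
tool_rot: [0.002, 0.649, 0.761, 0.005]
ft_force: [0.4, -0.5, -1.5]
finger_gap: 0.258
finger_force: 29.9
```

```bash
cat > d.py <<'E'
from h import *
p,Q,s=state(); print(p,s["joint_positions"],s["finger_gap"])
c=cap("wrist"); P=cloud(c,c["z_map"]>0)
L=Q.inv().apply(P-p)  # tool frame
k=(abs(L[:,1])<.045)&(L[:,0]>.03)&(L[:,0]<.14)&(L[:,2]>-.05)&(L[:,2]<.03)
L=L[k]; rc=cv2.minAreaRect(L[:,:2].astype(np.float32)); print("blade in tool frame",len(L),rc,L.min(0),L.max(0))
A=np.c_[L[:,:2],np.ones(len(L))]; k=abs(L[:,2]-np.median(L[:,2]))<.006
print("plane",np.linalg.lstsq(A[k],L[k,2],rcond=None)[0])
# tray target
Rt=toolR(-T.R.apply([0,0,1.]),T.R.apply([0,1.,0]))
for h in (.12,.03): print(h,rel(T.w([0,-.012,h]),Rt))
E
python3 d.py
```

```text
[0.4546 0.2856 0.2387] [ 0.5395  0.2385  1.6161 -0.      1.2762  0.3813] 0.2578906465079292
blade in tool frame 17800 ((0.06920792162418365, 0.0016720984131097794), (0.06429915875196457, 0.07842694222927094), 89.78536224365234) [ 0.03   -0.0305 -0.0234] [ 0.1085  0.0339 -0.0022]
plane [ 0.0019  0.0004 -0.0099]
0.12 [-0.805 -0.003  0.03  -0.568 -0.001 -0.004]
0.03 [-0.805  0.074  0.192 -0.568 -0.001 -0.004]
```

Emit:
carry_out --motion '[[[-0.1,0,0,0,0,0],[-0.2,0,0,-0.1,0,0],[-0.3,0,0,-0.2,0,0],[-0.4,0,0,-0.3,0,0],[-0.5,0,0,-0.4,0,0],[-0.6,0,0,-0.5,0,0],[-0.7,0,0.01,-0.568,0,0],[-0.78,0,0.02,-0.568,0,0],[-0.805,-0.003,0.03,-0.568,0,-0.004],[-0.805,-0.003,0.03,-0.568,0,-0.004],[-0.805,-0.003,0.03,-0.568,0,-0.004]]]'

```text
t: 6.1
tcp_pos: [0.5128, -0.1131, 0.2167]
tool_rot: [0.141, 0.633, 0.743, 0.168]
ft_force: [0.3, 0.4, -1.3]
finger_gap: 0.262
finger_force: 29.9
```

```bash
cat > e.py <<'E'
from h import *
p,Q,s=state(); print(p,s["joint_positions"],s["finger_gap"],s["ft_force"]); print("tcp in tray",T.l(p))
c=cap("wrist"); cv2.imwrite("pics/w2.png",c["frame"]); P=cloud(c,c["z_map"]>0)
L=T.l(P); k=(abs(L[:,2])<.006)&(abs(L[:,0])<.13)&(abs(L[:,1])<.16); L=L[k]
A=np.c_[L[:,:2],np.ones(len(L))]
for _ in range(3):
    f=np.linalg.lstsq(A,L[:,2],rcond=None)[0]; g=abs(A@f-L[:,2])<.003; A=A[g]; L=L[g]
print("plane",f,len(L))
rc=cv2.minAreaRect(L[:,:2].astype(np.float32)); print(rc,cv2.boxPoints(rc)); print(L.min(0),L.max(0))
b=Q.inv().apply(P-p); k=(abs(b[:,1])<.045)&(b[:,0]>.02)&(b[:,0]<.14)&(b[:,2]>-.05)&(b[:,2]<.02); b=b[k]
rc=cv2.minAreaRect(b[:,:2].astype(np.float32)); print("blade",rc,b.min(0),b.max(0))
E
python3 e.py
```

```text
[ 0.5128 -0.1131  0.2167] [-0.3818  0.0588  1.9811  0.334   0.7456 -0.7477] 0.2620664478056841 [ 0.3018  0.3953 -1.2736]
tcp in tray [-0.0033 -0.0115  0.1178]
plane [-0.0006  0.0008 -0.0015] 18953
((0.003395378589630127, -0.0017120838165283203), (0.1909225583076477, 0.2603708505630493), 0.1327267736196518) [[-0.0924  0.1283]
 [-0.0918 -0.1321]
 [ 0.0992 -0.1317]
 [ 0.0986  0.1287]]
[-0.0921 -0.132  -0.0044] [0.0987 0.1286 0.0015]
blade ((0.06420005112886429, 0.001596737653017044), (0.06429848074913025, 0.08846158534288406), 89.6588134765625) [ 0.02   -0.0308 -0.0231] [ 0.1086  0.0338 -0.0022]
```

View pics/w2.png

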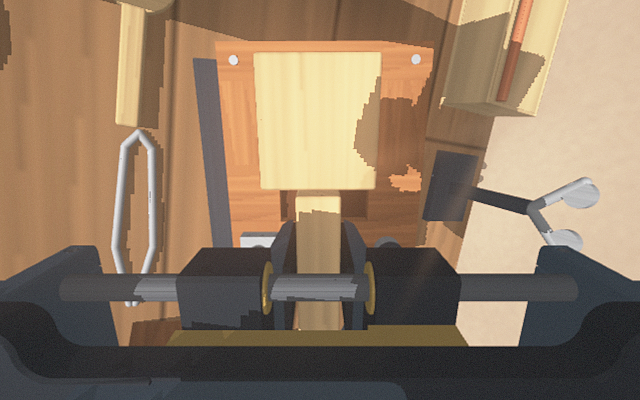

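Wrist view: paddle held straight (blade 318,120) over the tray, whose outline (215–433 px wide) is fully seen. The measured size is 191 x 260 mm. The offset is computed relative to the blade.

```bash
cat >> h.py <<'E'
T=Tray(T.w([.0018,-.0006,-.0008]),0.1625)
def face(x=None): return toolR(-T.R.apply([0,0,1.]),T.R.apply([0,1.,0] if x is None else x))
E
python3 - <<'E'
from h import *
p,Q,s=state(); print(T.l(p))
for h in (.03,.005,-.0085): print(h,rel(T.w([0,-.0146,h]),face()))
E
```

```text
[-0.0044 -0.0104  0.1191]
0.03 [-0.008  0.01   0.178 -0.008 -0.001 -0.001]
0.005 [-0.009  0.01   0.228 -0.008 -0.001 -0.001]
-0.0085 [-0.009  0.01   0.255 -0.008 -0.001 -0.001]
```

Emit:
carry_out --motion '[[[-0.008,0.01,0.06,-0.008,0,0],[-0.008,0.01,0.12,-0.008,0,0],[-0.008,0.01,0.16,-0.008,0,0],[-0.008,0.01,0.178,-0.008,0,0],[-0.008,0.01,0.178,-0.008,0,0],[-0.008,0.01,0.178,-0.008,0,0]]]'

```text
t: 6.75
tcp_pos: [0.5574, -0.11, 0.1415]
tool_rot: [0.146, 0.631, 0.743, 0.171]
ft_force: [-0.4, -0.8, -1.9]
finger_gap: 0.261
finger_force: 29.9
```

```bash
python3 - <<'E'
from h import *
p,Q,s=state(); print(T.l(p),s["ft_force"])
c=cap("wrist"); cv2.imwrite("pics/w3.png",c["frame"][0:320,160:480])
for h in (.005,-.0085): print(h,rel(T.w([0,-.0146,h]),face()))
E
```

```text
[ 0.0022 -0.0151  0.0317] [-0.4068 -0.7858 -1.9024]
0.005 [ 0.002 -0.005  0.054  0.005  0.002  0.   ]
-0.0085 [ 0.002 -0.005  0.081  0.005  0.002  0.   ]
```

View pics/w3.png

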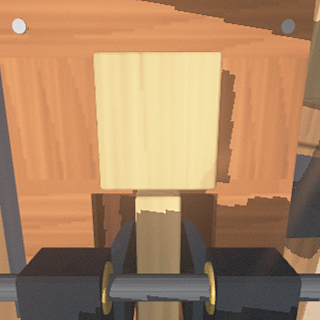

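```bash
cat >> h.py <<'E'
def state(n=6):
    ps=[];qs=[];f=[]
    for i in range(n):
        if i: cap("top")
        s=r.get_state(); ps.append(s["tcp_pos"]); qs.append(s["tool_rot"]); f.append(s["ft_force"])
    s["f"]=np.mean(f,0); return np.mean(ps,0),R.from_quat(np.array(qs),scalar_first=True).mean(),s
def rels(st,p,Rt):
    P,Q,_=st; d=Q.inv().apply(np.asarray(p)-P)/0.5; w=(Q.inv()*Rt).as_rotvec()/(np.pi/4); return np.round(np.r_[d,w],3)
E
python3 - <<'E'
from h import *
st=state(); print(T.l(st[0]),st[2]["f"])
for h in (.005,-.0085): print(h,rels(st,T.w([0,-.0146,h]),face()))
E
```

```text
[ 0.0023 -0.0157  0.0321] [-0.0891 -0.4644 -1.3355]
0.005 [ 0.002 -0.005  0.054  0.005  0.002 -0.   ]
-0.0085 [ 0.002 -0.005  0.081  0.005  0.002 -0.   ]
```

```bash
cat > f.py <<'E'
from h import *
st=state(4); p,Q,s=st; print(T.l(p))
c=cap("wrist"); P=cloud(c,c["z_map"]>0); L=T.l(P)
top=L[(abs(L[:,2])<.006)&(abs(L[:,0])<.13)&(abs(L[:,1])<.16)]
print("tray x",np.percentile(top[:,0],[.1,99.9]),"ymax",np.percentile(top[:,1],99.9),"z",np.median(top[:,2]))
h=s["tcp_pos"]; zb=T.l(p)[2]+.010
b=L[(abs(L[:,2]-zb)<.005)&(abs(L[:,0])<.05)&(L[:,1]>.03)&(L[:,1]<.12)]
rc=cv2.minAreaRect(b[:,:2].astype(np.float32)); print("blade",rc,b.min(0),b.max(0),np.median(b[:,2]))
hd=L[(abs(L[:,2]-zb-.012)<.005)&(abs(L[:,0])<.02)&(L[:,1]<.025)]; print("handle x",hd[:,0].min(),hd[:,0].max())
# recess edges: points well below the face
d=L[(L[:,2]<-.006)&(L[:,2]>-.02)&(abs(L[:,0])<.06)&(abs(L[:,1])<.11)]; print("floor",len(d),d.min(0),d.max(0))
E
python3 f.py
```

```text
[ 0.0019 -0.0158  0.0317]
tray x [-0.0937  0.0963] ymax 0.12684609096907026 z -0.000627174470949578
blade ((0.0032623838633298874, 0.061298906803131104), (0.06432869285345078, 0.06271492689847946), 0.1190604418516159) [-0.0289  0.03    0.0372] [0.0355 0.0927 0.0429] 0.04030434372860189
handle x -0.018801856139273286 0.019905155436119912
floor 3186 [-0.0429 -0.0995 -0.0168] [ 0.0458  0.0107 -0.006 ]
```

Emit:
carry_out --motion '[[[-0.001,-0.004,0.02,0.005,0,0],[-0.001,-0.004,0.04,0.005,0,0],[-0.001,-0.004,0.048,0.005,0,0],[-0.001,-0.004,0.056,0.005,0,0],[-0.001,-0.004,0.063,0.005,0,0],[-0.001,-0.004,0.07,0.005,0,0],[-0.001,-0.004,0.076,0.005,0,0],[-0.001,-0.004,0.08,0.005,0,0],[-0.001,-0.004,0.08,0.005,0,0]]]'

```text
t: 8.15
tcp_pos: [0.5727, -0.1085, 0.1038]
tool_rot: [0.144, 0.632, 0.743, 0.169]
ft_force: [0.0, 0.1, -1.1]
finger_gap: 0.257
finger_force: 29.9
```

```bash
python3 - <<'E'
from h import *
st=state(4); print(T.l(st[0]),st[2]["f"], T.R.inv().apply(st[2]["f"]))
E
python3 f.py
```

```text
[-0.0003 -0.0161 -0.0089] [ 0.0143  0.1143 -1.4351] [-0.5948  0.1105 -1.3064]
[-0.0002 -0.0162 -0.0087]
tray x [-0.0937  0.0963] ymax 0.11373163909392489 z -0.0004965358115673107
blade ((-8.530914783477783e-07, 0.07203495502471924), (0.09999222308397293, 0.0840509682893753), 0.008630442433059216) [-0.05    0.03   -0.0037] [0.05   0.1141 0.0027] -0.0002461728108565222
handle x -0.019861169006808652 0.01998183281222492
floor 5551 [-0.043  -0.0814 -0.017 ] [ 0.0458  0.0972 -0.006 ]
```

Emit:
carry_out --motion '[[[0,0,0.002,0,0,0],[0,0,0.003,0,0,0],[0,0,0.004,0,0,0],[0,0,0.005,0,0,0],[0,0,0.005,0,0,0]]]'

```text
t: 9.0
tcp_pos: [0.5732, -0.1086, 0.1033]
tool_rot: [0.145, 0.631, 0.743, 0.169]
ft_force: [-10.6, -1.8, 14.0]
finger_gap: 0.259
finger_force: 30.0
```

```bash
python3 - <<'E'
from h import *
st=state(4); print(T.l(st[0]),st[2]["f"], T.R.inv().apply(st[2]["f"]))
E
```

```text
[-0.0001 -0.0162 -0.0097] [-10.5404  -1.4921  12.9462] [-3.9522  0.2329 16.2867]
```

Emit:
carry_out --motion '[[[0,0,0,0,0,0],[0,0,0,0,0,0],[0,0,-0.002,0,0,0],[0,0,-0.005,0,0,0]]]' --jaw 0.0

```text
t: 9.55
tcp_pos: [0.5728, -0.1086, 0.1038]
tool_rot: [0.144, 0.632, 0.743, 0.169]
ft_force: [0.0, -0.5, 0.5]
finger_gap: 0.499
finger_force: 0.0
```

Emit:
carry_out --motion '[[[0,0,-0.03,0,0,0],[0,0,-0.1,0,0,0],[-0.02,0,-0.18,0,0,0],[-0.06,0,-0.26,0,0,0],[-0.1,0,-0.3,0,0,0],[-0.16,0,-0.3,0,0,0],[-0.16,0,-0.3,0,0,0],[-0.16,0,-0.3,0,0,0]]]'

```text
t: 10.35
tcp_pos: [0.521, -0.1981, 0.2387]
tool_rot: [0.144, 0.632, 0.742, 0.169]
ft_force: [-0.4, 0.8, 0.0]
finger_gap: 0.498
finger_force: 0.0
```

```bash
cat > g.py <<'E'
from h import *
st=state(3); p,Q,s=st; print(T.l(p),s["joint_positions"])
c=cap("wrist"); cv2.imwrite("pics/w4.png",c["frame"]); P=cloud(c,c["z_map"]>0); L=T.l(P)
t=L[(abs(L[:,2])<.006)&(abs(L[:,0])<.13)&(abs(L[:,1])<.16)]
print("tray x",np.percentile(t[:,0],[.1,99.9]),"y",np.percentile(t[:,1],[.1,99.9]),"z",np.median(t[:,2]))
def med(n,x0,x1,y0,y1):
    k=L[(L[:,0]>x0)&(L[:,0]<x1)&(L[:,1]>y0)&(L[:,1]<y1)&(abs(L[:,2])<.05)]; print(n,len(k),np.median(k[:,2]) if len(k) else None)
med("blade far",-.02,.02,.07,.09);med("blade near",-.02,.02,.03,.05);med("blade l",-.028,-.02,.03,.09);med("blade r",.02,.028,.03,.09)
med("handle",-.006,.006,-.02,.02);med("handle end",-.006,.006,-.085,-.05);med("tray l",-.08,-.045,.03,.09);med("tray r",.045,.08,.03,.09)
b=L[(L[:,2]>.022)&(L[:,2]<.060)&(L[:,0]>-.08)&(L[:,0]<.1)&(L[:,1]<-.03)&(L[:,1]>-.23)]
print("bar pts",len(b))
e=b[(b[:,2]<.032)]
if len(e)>50: print("bar",cv2.minAreaRect(e[:,:2].astype(np.float32)))
e=b[(b[:,2]>.045)]
if len(e)>50: print("grip",cv2.minAreaRect(e[:,:2].astype(np.float32)), np.median(e[:,2]))
for n in ["bar_grip","bar_hole","block_hole"]:
    for q in pinpoint("wrist",n)[:1]:
        h={"bar_grip":.053,"bar_hole":.028,"block_hole":.014}[n]; o,d=ray(c,q["point"]); o=T.l(o); d=T.R.inv().apply(d); print(n,q,o+d*(h-o[2])/d[2])
E
python3 g.py
```

```text
[-0.0007 -0.0955  0.1408] [-0.5552  0.1083  1.8678  0.3862  0.8571 -0.9261]
tray x [-0.0935  0.0963] y [-0.1307  0.0823] z -0.0006777480128239792
blade far 684 -0.0007187106917517132
blade near 972 -0.0006517179652207967
blade l 544 -0.0006563693754424839
blade r 544 -0.0007074734998727744
handle 559 0.011342311848716336
handle end 406 0.011291166236105299
tray l 2370 -0.0006617775761242083
tray r 2381 -0.000667746629522951
bar pts 2567
bar ((0.04505990818142891, -0.11938372999429703), (0.1424829661846161, 0.03387467563152313), 65.4298095703125)
grip ((0.04673803225159645, -0.11146332323551178), (0.043452516198158264, 0.016135044395923615), 66.93533325195312) 0.05194022776060416
bar_grip {'point': [365.1, 216.5], 'score': 0.59} [ 0.043  -0.1056  0.053 ]
block_hole {'point': [255.4, 164.8], 'score': 0.63} [-0.0616 -0.065   0.014 ]
```

View pics/w4.png

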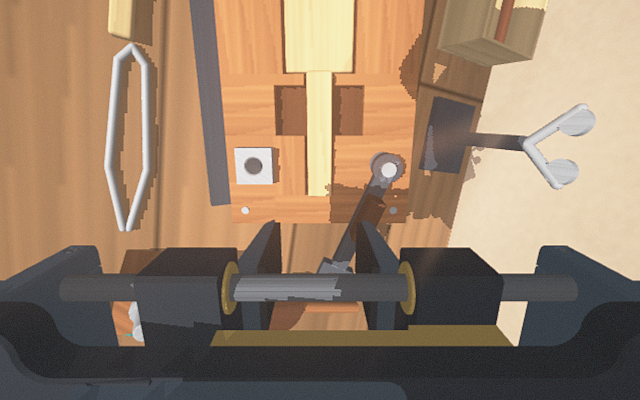

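Wrist view: the paddle lies flush in its cutout (blade 318,35; handle 318,130), with heights flat to 0.1 mm. The block hole is at (255,165) and the bar runs from the hinge (388,168) to (335,268). Bar angle is about 1.166 rad.

```bash
cat > i.py <<'E'
from h import *
import sys
a=float(sys.argv[1]); st=state(4); print(T.l(st[0]),st[2]["f"],"ang now",np.arctan2(*T.R.inv().apply(st[1].apply([1,0,0]))[1::-1]))
def pose(a,h): return T.w([.065-.05*np.cos(a),-.065-.05*np.sin(a),h]),face([np.cos(a),np.sin(a),0])
for aa in map(float,sys.argv[3:]): print(aa,rels(st,*pose(aa,float(sys.argv[2]))))
E
python3 i.py 1.166 .07 1.166; python3 i.py 1.166 .024 1.166
```

```text
[-0.0002 -0.0953  0.141 ] [ 0.1931  0.3291 -0.2326] ang now 1.5706138517002923
1.166 [-0.031  0.091  0.142 -0.002  0.001  0.515]
[-0.0001 -0.0957  0.1412] [-0.0325 -0.0809  0.3985] ang now 1.5703358248746206
1.166 [-0.03   0.091  0.234 -0.002  0.001  0.515]
```

Emit:
carry_out --motion '[[[-0.03,0.091,0,0,0,0.2],[-0.03,0.091,0.03,0,0,0.4],[-0.03,0.091,0.07,0,0,0.515],[-0.03,0.091,0.12,0,0,0.515],[-0.03,0.091,0.17,0,0,0.515],[-0.03,0.091,0.2,0,0,0.515],[-0.03,0.091,0.22,0,0,0.515],[-0.03,0.091,0.234,0,0,0.515],[-0.03,0.091,0.234,0,0,0.515],[-0.03,0.091,0.234,0,0,0.515]]]'

```text
t: 11.95
tcp_pos: [0.6145, -0.1983, 0.1543]
tool_rot: [0.108, 0.768, 0.601, 0.195]
ft_force: [0.7, 0.0, 0.3]
finger_gap: 0.499
finger_force: 0.0
```

Emit:
carry_out --motion '[[[0,0,0,0,0,0],[0,0,0,0,0,0],[0,0,0,0,0,0],[0,0,0,0,0,0],[0,0,0,0,0,0]]]' --jaw -1 --newtons 25

```text
t: 12.45
tcp_pos: [0.6143, -0.1981, 0.1538]
tool_rot: [0.108, 0.768, 0.601, 0.195]
ft_force: [-0.9, -0.8, 1.9]
finger_gap: 0.176
finger_force: 25.0
```

```bash
python3 i.py 1.166 .024 1.166 1.05 .9 .75 .6 .45 0
```

```text
[ 0.0453 -0.1112  0.0245] [-1.4667 -0.1794  1.9036] ang now 1.1655569792423512
1.166 [ 0.    -0.     0.001 -0.001  0.002 -0.001]
1.05 [ 0.001 -0.012  0.001 -0.     0.002  0.147]
0.9 [ 0.004 -0.027  0.001 -0.     0.002  0.338]
0.75 [ 0.009 -0.041  0.001 -0.     0.002  0.529]
0.6 [ 0.016 -0.054  0.001  0.     0.002  0.72 ]
0.45 [ 0.025 -0.066  0.001  0.     0.002  0.911]
0.0 [ 0.061 -0.092  0.001  0.001  0.002  1.484]
```

Emit:
carry_out --motion '[[[0,-0.006,0,0,0,0.074],[0.001,-0.012,0,0,0,0.147],[0.002,-0.02,0,0,0,0.242],[0.004,-0.027,0,0,0,0.338],[0.006,-0.034,0,0,0,0.434],[0.009,-0.041,0,0,0,0.529],[0.012,-0.048,0,0,0,0.625],[0.016,-0.054,0,0,0,0.72],[0.02,-0.06,0,0,0,0.815],[0.025,-0.066,0,0,0,0.911],[0.025,-0.066,0,0,0,0.911]]]'

```text
t: 13.7
tcp_pos: [0.5885, -0.1783, 0.143]
tool_rot: [0.033, 0.93, 0.293, 0.221]
ft_force: [1.3, -3.8, 1.8]
finger_gap: 0.175
finger_force: 25.0
```

```bash
python3 i.py .45 .024 .45 .375 .3 .225 .15 .075 0 -.02
```

```text
[ 0.0206 -0.0875  0.0245] [ 1.0794 -3.6902  2.2599] ang now 0.4503197284344231
0.45 [-0.    -0.002  0.001  0.003  0.001  0.   ]
0.375 [-0.    -0.009  0.001  0.003  0.001  0.096]
0.3 [ 0.001 -0.017  0.001  0.003  0.001  0.191]
0.225 [ 0.002 -0.024  0.001  0.003  0.001  0.287]
0.15 [ 0.004 -0.031  0.001  0.003  0.001  0.382]
0.075 [ 0.007 -0.039  0.001  0.003  0.001  0.478]
0.0 [ 0.01  -0.045  0.001  0.003  0.001  0.573]
-0.02 [ 0.01  -0.047  0.001  0.003  0.001  0.599]
```

Emit:
carry_out --motion '[[[0,-0.009,0,0,0,0.096],[0.001,-0.017,0,0,0,0.191],[0.002,-0.024,0,0,0,0.287],[0.004,-0.031,0,0,0,0.382],[0.007,-0.039,0,0,0,0.478],[0.01,-0.045,0,0,0,0.573],[0.01,-0.045,0,0,0,0.573],[0.01,-0.045,0,0,0,0.573]]]'

```text
t: 14.65
tcp_pos: [0.5808, -0.1579, 0.1409]
tool_rot: [-0.016, 0.971, 0.079, 0.223]
ft_force: [2.5, -7.4, 1.7]
finger_gap: 0.179
finger_force: 25.1
```

```bash
cat > j.py <<'E'
from h import *
import sys
for n in sys.argv[2:]:
  c=cap(n); P=cloud(c,c["z_map"]>0); L=T.l(P)
  if n=="wrist": cv2.imwrite("pics/%s.png"%sys.argv[1],c["frame"])
  t=L[(abs(L[:,2])<.005)&(abs(L[:,0])<.12)&(abs(L[:,1])<.15)]; print(n,"tray",np.percentile(t,[.2,99.8],axis=0)[:,:2].ravel(),np.median(t[:,2]))
  e=L[(abs(L[:,2]-.028)<.005)&(L[:,0]>-.09)&(L[:,0]<-.035)&(abs(L[:,1]+.065)<.04)]
  if len(e)>30: print("eye",len(e),cv2.minAreaRect(e[:,:2].astype(np.float32)),np.median(e[:,2]))
  g=L[(L[:,2]>.044)&(L[:,2]<.058)&(abs(L[:,0]-.015)<.03)&(abs(L[:,1]+.065)<.03)]
  if len(g)>30: print("grip",len(g),cv2.minAreaRect(g[:,:2].astype(np.float32)))
  g=L[(abs(L[:,2]-.028)<.005)&(L[:,0]>-.045)&(L[:,0]<-.012)&(abs(L[:,1]+.065)<.03)]
  if len(g)>30: print("bar",len(g),cv2.minAreaRect(g[:,:2].astype(np.float32)))
  for q in pinpoint(n,"bar_hole")[:2]:
    o,d=ray(c,q["point"]); o=T.l(o); d=T.R.inv().apply(d); print("bar_hole",q,o+d*(.028-o[2])/d[2])
E
python3 i.py 0 .024 0; python3 j.py w5 wrist top scene
```

```text
[ 0.0158 -0.0661  0.0244] [ 2.0557 -6.8625  1.003 ] ang now -4.0827250896066835e-05
0.0 [-0.002 -0.002  0.001  0.006 -0.002 -0.   ]
wrist tray [-0.0745 -0.1312  0.0957  0.128 ] -0.0006212301907124219
eye 179 ((-0.03816041722893715, -0.06613098829984665), (0.006319905631244183, 0.015817388892173767), 0.002871509874239564) 0.027363022841313672
grip 2031 ((0.018243666738271713, -0.06149904429912567), (0.036424215883016586, 0.04557346925139427), 74.10372924804688)
bar 598 ((-0.03161446750164032, -0.06604588776826859), (0.019372522830963135, 0.015818731859326363), 0.5766844153404236)
top tray [-0.0975 -0.1275  0.0927  0.1315] 0.0005976126341713846
scene tray [-0.0946 -0.1317  0.0965  0.1284] 0.0008355158925557114
eye 135 ((-0.062351129949092865, -0.06842346489429474), (0.027677880600094795, 0.05007738247513771), 63.613128662109375) 0.02851221326829219
grip 180 ((0.019540386274456978, -0.06647121906280518), (0.0383852981030941, 0.03828614205121994), 89.84925842285156)
bar 34 ((-0.03236799314618111, -0.06920762360095978), (0.010132363997399807, 0.024879956617951393), 89.93876647949219)
bar_hole {'point': [256.2, 230.8], 'score': 0.59} [-0.0653 -0.0634  0.028 ]
```

Emit:
carry_out --motion '[[[0,0,0,0,0,0],[0,0,0,0,0,0],[0,0,0,0,0,0]]]' --jaw 0.0

```text
t: 15.4
tcp_pos: [0.5788, -0.1556, 0.1395]
tool_rot: [-0.018, 0.972, 0.079, 0.221]
ft_force: [1.0, 0.1, -0.4]
finger_gap: 0.407
finger_force: 0.0
```

Emit:
carry_out --motion '[[[0,0,-0.04,0,0,0],[0,0,-0.12,0,0,0],[-0.05,0,-0.2,0,0,0],[-0.15,0,-0.23,0,0,0],[-0.25,0,-0.23,0,0,0],[-0.31,0,-0.23,0,0,0],[-0.31,0,-0.23,0,0,0],[-0.31,0,-0.23,0,0,0]]]'

```text
t: 16.2
tcp_pos: [0.3924, -0.187, 0.1768]
tool_rot: [-0.017, 0.972, 0.078, 0.222]
ft_force: [0.2, 0.1, 0.2]
finger_gap: 0.498
finger_force: 0.0
```

```bash
python3 i.py 0 .024 0; python3 j.py w5 wrist
```

```text
[-0.1393 -0.0646  0.1397] [0.1549 0.1293 0.2591] ang now 0.00048552920423924586
0.0 [0.309 0.001 0.231 0.002 0.    0.001]
wrist tray [-0.0937 -0.1314  0.0392  0.128 ] -0.0006994630404791556
eye 1450 ((-0.0579143725335598, -0.06598012894392014), (0.04505997151136398, 0.03400712460279465), 0.13172830641269684) 0.02726126867538981
grip 914 ((0.008530857972800732, -0.06674407422542572), (0.015276147983968258, 0.029212839901447296), 89.70440673828125)
bar 765 ((-0.028366852551698685, -0.06635962426662445), (0.0158285703510046, 0.03266105055809021), 89.77334594726562)
bar_hole {'point': [320.2, 120.7], 'score': 0.57} [-0.0649 -0.0666  0.028 ]
```

View pics/w5.png

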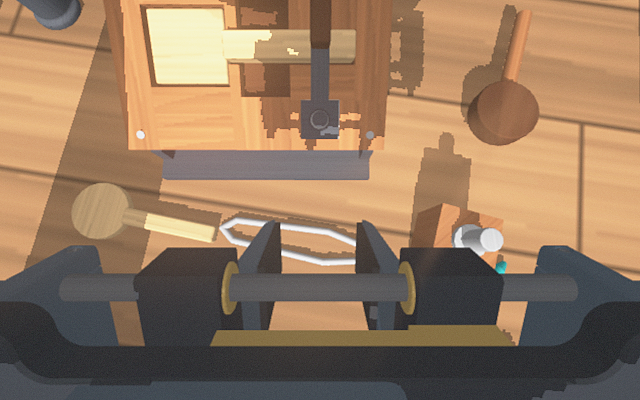

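Wrist view: bar eye at (320,120) is centred over the block, the paddle is flush behind, and the holder with the steel pin is at (455–500,240). Relative to the tray outline the eye is about 0.7 mm off, well within the hole clearance.

```bash
cat > k.py <<'E'
from h import *
for n in ["wrist","top","scene"]:
    c=cap(n); P=cloud(c,c["z_map"]>0); P=P[(abs(P[:,0]-.42)<.06)&(abs(P[:,1]+.32)<.06)]
    h=P[(abs(P[:,2]-.075)<.004)]; t=P[(P[:,2]>.112)&(P[:,2]<.123)]; q=P[(P[:,2]>.092)&(P[:,2]<.123)]
    print(n,len(h),len(t))
    if len(h)>20: print(" holder",cv2.minAreaRect(h[:,:2].astype(np.float32)))
    if len(t)>5: print(" pin top",np.round(cv2.minEnclosingCircle(t[:,:2].astype(np.float32))[0],4),(t.min(0)+t.max(0))/2,t.max(0)-t.min(0))
st=state(3)
print(st[0],st[2]["joint_positions"])
E
python3 k.py
```

```text
wrist 1657 499
 holder ((0.4318418800830841, -0.3269750773906708), (0.06126343458890915, 0.0494372583925724), 82.32587432861328)
 pin top [ 0.4257 -0.3257] [ 0.4257 -0.3257  0.1155] [0.0193 0.019  0.007 ]
top 223 39
 holder ((0.42054930329322815, -0.32285094261169434), (0.06111645698547363, 0.05962734296917915), 83.65962219238281)
 pin top [ 0.4209 -0.3227] [ 0.4214 -0.3223  0.1175] [0.0167 0.0175 0.0093]
scene 519 75
 holder ((0.42400363087654114, -0.32615014910697937), (0.059794556349515915, 0.06335804611444473), 83.15559387207031)
 pin top [ 0.4244 -0.3268] [ 0.4247 -0.3262  0.116 ] [0.019  0.019  0.0075]
[ 0.3928 -0.1866  0.1766] [-0.7358 -0.0117  2.1729  0.5154  0.7576  0.333 ]
```

```bash
cat > l.py <<'E'
from h import *
import sys
v=list(map(float,sys.argv[1:4])); st=state(4); print(st[0],st[2]["f"])
y=.1625; print(rels(st,v,toolR(np.array([0,0,-1.]),np.array([np.cos(y),np.sin(y),0]))))
E
python3 l.py .4245 -.3245 .18
```

```text
[ 0.3925 -0.1867  0.1765] [-0.2593 -0.3426  0.4448]
[ 0.02   0.282  0.002  0.001 -0.571  0.   ]
```

Emit:
carry_out --motion '[[[0.02,0.06,0,0,-0.15,0],[0.02,0.13,0,0,-0.3,0],[0.02,0.2,0,0,-0.45,0],[0.02,0.26,0,0,-0.571,0],[0.02,0.282,0,0,-0.571,0],[0.02,0.282,0,0,-0.571,0],[0.02,0.282,0,0,-0.571,0]]]'

```text
t: 17.55
tcp_pos: [0.4227, -0.3234, 0.1806]
tool_rot: [-0.001, 0.997, 0.081, -0.0]
ft_force: [-0.5, 0.6, 0.5]
finger_gap: 0.503
finger_force: 0.0
```

```bash
python3 l.py .4245 -.3245 .088; python3 k.py
```

```text
[ 0.4227 -0.3233  0.181 ] [ 0.0995  0.3654 -0.0268]
[ 0.003  0.003  0.186 -0.    -0.    -0.001]
wrist 2840 438
 holder ((0.4259164333343506, -0.32665780186653137), (0.06012850999832153, 0.060303084552288055), 83.45037078857422)
 pin top [ 0.426  -0.3268] [ 0.4262 -0.3264  0.1155] [0.0191 0.0193 0.0067]
top 0 0
scene 520 75
 holder ((0.42396602034568787, -0.326166033744812), (0.05980989709496498, 0.0629860907793045), 83.2215347290039)
 pin top [ 0.4246 -0.3265] [ 0.4246 -0.3262  0.116 ] [0.0201 0.0191 0.0077]
[ 0.4236 -0.3241  0.1814] [-0.6743  0.2777  1.7115 -0.0005  1.1512  0.7347]
```

Emit:
carry_out --motion '[[[0.004,0.004,0.05,0,0,0],[0.004,0.004,0.1,0,0,0],[0.004,0.004,0.15,0,0,0],[0.004,0.004,0.175,0,0,0],[0.004,0.004,0.186,0,0,0],[0.004,0.004,0.186,0,0,0]]]'

```text
t: 18.55
tcp_pos: [0.4264, -0.3262, 0.0879]
tool_rot: [0.0, 0.997, 0.081, -0.0]
ft_force: [-0.4, 0.3, -0.5]
finger_gap: 0.499
finger_force: 0.0
```

Emit:
carry_out --motion '[[[0,0,0,0,0,0],[0,0,0,0,0,0],[0,0,0,0,0,0],[0,0,0,0,0,0],[0,0,0,0,0,0]]]' --jaw -1 --newtons 40

```text
t: 19.05
tcp_pos: [0.4266, -0.3264, 0.0887]
tool_rot: [0.001, 0.997, 0.081, 0.001]
ft_force: [-1.4, 0.6, 4.0]
finger_gap: 0.207
finger_force: 40.0
```

```bash
python3 l.py .4245 -.3245 .2
```

```text
[ 0.4266 -0.3264  0.0887] [-0.8212  0.9055  5.0349]
[-0.003 -0.004 -0.223  0.002 -0.001 -0.001]
```

Emit:
carry_out --motion '[[[0,0,-0.04,0,0,0],[0,0,-0.1,0,0,0],[0,0,-0.18,0,0,0],[0,0,-0.26,0,0,0],[0,0,-0.28,0,0,0],[0,0,-0.28,0,0,0]]]'

```text
t: 19.8
tcp_pos: [0.4266, -0.3264, 0.2287]
tool_rot: [0.001, 0.997, 0.081, 0.001]
ft_force: [0.3, -0.7, -2.0]
finger_gap: 0.21
finger_force: 40.0
```

```bash
cat > m.py <<'E'
from h import *
import sys
st=state(4); p,Q,s=st; print(T.l(p),"f tray",T.R.inv().apply(s["f"]),s["finger_gap"],s["joint_positions"])
for h in map(float,sys.argv[1:]): print(h,rels(st,T.w([-.0648,-.0645,h]),face([1.,0,0])))
E
python3 m.py .16 .135
python3 - <<'E'
from h import *
c=cap("scene"); P=cloud(c,c["z_map"]>0); p,Q,s=state(1); L=Q.inv().apply(P-p)
k=L[(abs(L[:,0])<.03)&(abs(L[:,1])<.03)&(L[:,2]>.004)&(L[:,2]<.09)]; print(len(k))
for a,b in ((.012,.03),(.03,.045),(.045,.06),(.06,.085)):
    q=k[(k[:,2]>=a)&(k[:,2]<b)]
    if len(q): print(a,len(q),q.mean(0),q.min(0),q.max(0))
E
```

```text
[-0.1092 -0.2065  0.18  ] f tray [-1.1217 -0.1971 -2.6149] 0.20853619137207818 [-0.6741  0.252   1.6318 -0.0007  1.2622  0.735 ]
0.16 [ 0.097 -0.284 -0.003 -0.001  0.575 -0.001]
0.135 [ 0.119 -0.284  0.042 -0.001  0.575 -0.001]
199
0.012 21 [0.0028 0.0026 0.0237] [-0.0045 -0.0067  0.0121] [0.012  0.0144 0.0295]
0.03 43 [0.0023 0.0015 0.0372] [-0.0039 -0.0052  0.03  ] [0.006  0.0066 0.0446]
0.045 36 [0.002 0.001 0.053] [-0.0046 -0.0066  0.0465] [0.0045 0.0064 0.06  ]
0.06 36 [0.0017 0.0012 0.068 ] [-0.0019 -0.0062  0.06  ] [0.0042 0.0065 0.0827]
```

Emit:
carry_out --motion '[[[0.02,-0.05,-0.01,0,0.1,0],[0.03,-0.11,-0.01,0,0.25,0],[0.06,-0.17,-0.01,0,0.4,0],[0.08,-0.23,-0.01,0,0.5,0],[0.097,-0.27,-0.003,0,0.575,0],[0.097,-0.284,-0.003,0,0.575,0],[0.097,-0.284,-0.003,0,0.575,0],[0.097,-0.284,-0.003,0,0.575,0]]]'

```text
t: 20.8
tcp_pos: [0.4519, -0.179, 0.2295]
tool_rot: [-0.017, 0.971, 0.079, 0.223]
ft_force: [0.5, -0.3, -2.3]
finger_gap: 0.209
finger_force: 40.0
```

```bash
python3 m.py .12 .105; python3 - <<'E'
from h import *
for n in ["scene"]:
    c=cap(n); P=cloud(c,c["z_map"]>0); L=T.l(P)
    k=L[(abs(L[:,0]+.065)<.03)&(abs(L[:,1]+.065)<.03)&(L[:,2]>.07)&(L[:,2]<.14)]
    for a in np.arange(.075,.14,.01):
        q=k[(k[:,2]>=a)&(k[:,2]<a+.01)]
        if len(q)>2: print(round(a,3),len(q),q.mean(0),q[:,:2].min(0),q[:,:2].max(0))
    cv2.imwrite("pics/s6.png",cv2.resize(c["frame"][170:300,180:340],None,fx=4,fy=4))
E
```

```text
[-0.0632 -0.0662  0.161 ] f tray [-0.3597 -0.0678 -1.8647] 0.21256027789128729 [-0.6133  0.0021  2.0091  0.4203  0.8414  0.5588]
0.12 [-0.003 -0.004  0.082  0.002 -0.002  0.   ]
0.105 [-0.003 -0.004  0.112  0.002 -0.002  0.   ]
0.075 9 [-0.0628 -0.0668  0.0815] [-0.0656 -0.0705] [-0.0594 -0.0628]
0.085 24 [-0.0613 -0.0682  0.0905] [-0.0682 -0.0719] [-0.0581 -0.0615]
0.095 31 [-0.0617 -0.0677  0.0999] [-0.068 -0.073] [-0.0583 -0.059 ]
0.105 30 [-0.0607 -0.0685  0.1102] [-0.0656 -0.0733] [-0.0577 -0.0613]
0.115 31 [-0.0612 -0.0681  0.1199] [-0.0677 -0.0725] [-0.0575 -0.0604]
0.125 32 [-0.0611 -0.0683  0.13  ] [-0.0677 -0.0732] [-0.0574 -0.0612]
0.135 15 [-0.0606 -0.0673  0.1374] [-0.0655 -0.0724] [-0.0574 -0.0604]
```

View pics/s6.png

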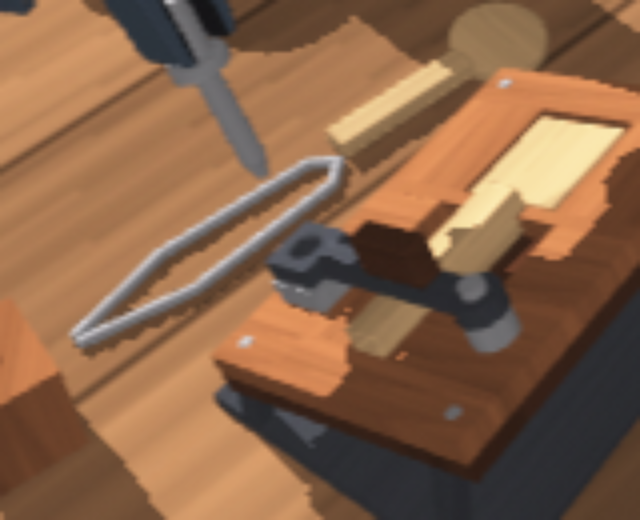

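Scene crop: the pin is straight above the bar eye (eye at crop 305,245; nose 258,165, still about 48 mm above it), and eye and block line up.

Emit:
carry_out --motion '[[[-0.003,-0.004,0.03,0,0,0],[-0.003,-0.004,0.06,0,0,0],[-0.003,-0.004,0.082,0,0,0],[-0.003,-0.004,0.092,0,0,0],[-0.003,-0.004,0.102,0,0,0],[-0.003,-0.004,0.112,0,0,0],[-0.003,-0.004,0.112,0,0,0]]]'

```text
t: 21.7
tcp_pos: [0.4739, -0.1725, 0.1781]
tool_rot: [-0.018, 0.971, 0.079, 0.223]
ft_force: [-0.1, 0.4, -1.6]
finger_gap: 0.209
finger_force: 40.0
```

```bash
python3 m.py .09 .075
```

```text
[-0.065  -0.0632  0.1051] f tray [-0.8238  0.0513 -1.7351] 0.20525263567917026 [-0.5669  0.0807  2.07    0.4682  0.698   0.5242]
0.09 [ 0.     0.003  0.03   0.002 -0.002  0.   ]
0.075 [ 0.     0.002  0.06   0.002 -0.002  0.   ]
```

Emit:
carry_out --motion '[[[0,0.002,0.008,0.002,0,0],[0,0.002,0.016,0.002,0,0],[0,0.002,0.024,0.002,0,0],[0,0.002,0.032,0.002,0,0],[0,0.002,0.04,0.002,0,0],[0,0.002,0.04,0.002,0,0]]]'

```text
t: 22.45
tcp_pos: [0.4831, -0.1726, 0.1601]
tool_rot: [-0.018, 0.971, 0.079, 0.223]
ft_force: [3.0, -1.4, -3.3]
finger_gap: 0.213
finger_force: 40.0
```

```bash
python3 m.py .06 .042
```

```text
[-0.0648 -0.0647  0.0849] f tray [ 0.794  -2.5534 -3.8924] 0.2091853992203172 [-0.5548  0.1158  2.0842  0.4936  0.6504  0.5011]
0.06 [-0.    -0.     0.05   0.001 -0.003 -0.   ]
0.042 [-0.    -0.     0.086  0.001 -0.003 -0.   ]
```

Emit:
carry_out --motion '[[[0,0.001,0.01,0,0,0],[0,0.001,0.02,0,0,0],[0,0.001,0.03,0,0,0],[0,0.001,0.04,0,0,0],[0,0.001,0.05,0,0,0],[0,0.001,0.06,0,0,0],[0,0.001,0.07,0,0,0],[0,0.001,0.076,0,0,0],[0,0.001,0.08,0,0,0],[0,0.001,0.08,0,0,0]]]'

```text
t: 23.6
tcp_pos: [0.5004, -0.1701, 0.1243]
tool_rot: [-0.018, 0.971, 0.079, 0.224]
ft_force: [5.6, -3.2, -1.8]
finger_gap: 0.206
finger_force: 40.0
```

```bash
python3 m.py .042 .04
```

```text
[-0.0646 -0.0651  0.0449] f tray [ 3.8043 -4.2952 -4.1732] 0.208224133662232 [-0.5271  0.1862  2.1104  0.5543  0.5559  0.4489]
0.042 [-0.    -0.001  0.006  0.001 -0.003 -0.   ]
0.04 [-0.    -0.001  0.01   0.001 -0.003 -0.   ]
```

Shift slightly to relieve the side force and press down.

Emit:
carry_out --motion '[[[0.001,0.001,0.003,0,0,0],[0.001,0.001,0.006,0,0,0],[0.001,0.001,0.008,0,0,0],[0.001,0.001,0.01,0,0,0],[0.001,0.001,0.012,0,0,0],[0.001,0.001,0.012,0,0,0]]]'

```text
t: 24.35
tcp_pos: [0.5024, -0.17, 0.1212]
tool_rot: [-0.018, 0.971, 0.08, 0.224]
ft_force: [-12.3, -4.6, 20.9]
finger_gap: 0.209
finger_force: 40.0
```

```bash
python3 m.py .042 .04
```

```text
[-0.0642 -0.0653  0.0412] f tray [-1.9589 -2.2437 25.3427] 0.2121678237537878 [-0.5247  0.193   2.112   0.562   0.5472  0.4401]
0.042 [-0.001 -0.002 -0.002  0.001 -0.004  0.002]
0.04 [-0.001 -0.002  0.002  0.001 -0.004  0.002]
```

Emit:
carry_out --motion '[[[0,0,-0.002,0,0,0],[0,0,-0.002,0,0,0],[0,0,-0.002,0,0,0],[0,0,-0.002,0,0,0]]]' --jaw 0.0

```text
t: 24.9
tcp_pos: [0.5016, -0.1689, 0.119]
tool_rot: [-0.019, 0.972, 0.079, 0.222]
ft_force: [0.3, -0.2, 0.6]
finger_gap: 0.493
finger_force: 0.0
```

Emit:
carry_out --motion '[[[0,0,-0.03,0,0,0],[0,0,-0.1,0,0,0],[-0.02,0,-0.18,0,0,0],[-0.08,0,-0.22,0,0,0],[-0.14,0,-0.24,0,0,0],[-0.14,0,-0.24,0,0,0],[-0.14,0,-0.24,0,0,0]]]'

```text
t: 25.6
tcp_pos: [0.3883, -0.1885, 0.1973]
tool_rot: [-0.019, 0.971, 0.078, 0.223]
ft_force: [0.0, 0.2, 0.8]
finger_gap: 0.5
finger_force: 0.0
```

```bash
python3 - <<'E'
from h import *
c=cap("wrist"); P=cloud(c,c["z_map"]>0); L=T.l(P)
print("tray z",np.median(L[(abs(L[:,2])<.005)&(abs(L[:,0])<.1)][:,2]))
k=L[(abs(L[:,0]+.065)<.03)&(abs(L[:,1]+.065)<.03)]
for a,b in ((.024,.031),(.032,.04),(.064,.075)):
    q=k[(k[:,2]>a)&(k[:,2]<b)]
    if len(q): print(a,len(q),np.median(q[:,2]),(q.min(0)+q.max(0))/2,np.ptp(q,axis=0))
for n,x0,x1,y0,y1 in (("blade",-.025,.025,.03,.09),("handle",-.008,.008,-.03,.02),("hend",-.008,.008,-.095,-.08)):
    q=L[(L[:,0]>x0)&(L[:,0]<x1)&(L[:,1]>y0)&(L[:,1]<y1)]; print(n,len(q),np.median(q[:,2]) if len(q) else None)
cv2.imwrite("pics/w7.png",c["frame"])
E
```

```text
tray z -0.0007167151997570228
0.024 602 0.02736981634362536 [-0.0576 -0.0663  0.0273] [0.0449 0.0341 0.0044]
0.032 452 0.03515541759729003 [-0.0651 -0.0661  0.0349] [0.0305 0.0305 0.0049]
0.064 431 0.06920404109667581 [-0.0655 -0.066   0.069 ] [0.019  0.0187 0.0051]
blade 3239 -0.0006892499615002701
handle 929 0.011324806961440613
hend 277 0.011289614137982178
```

View pics/w7.png

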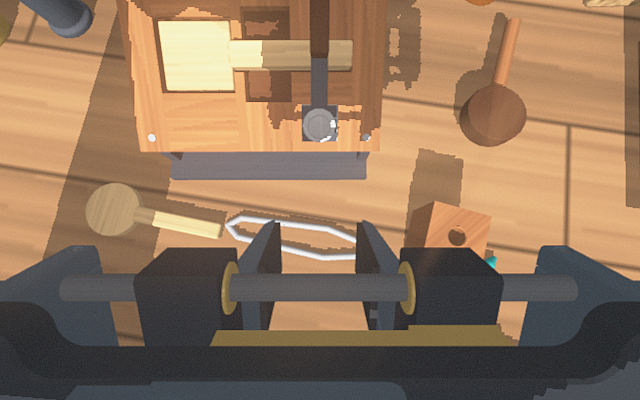

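Wrist view: the pin is home in the bar eye at (320,124). Its collar top is 36 mm above the tray face, as it should be. The paddle is flush at (195,55) and the holder is empty at (455,235).

```bash
python3 -c "
from rig import workorder; print(workorder.hand_in())"
```

```text
the job is handed in; nothing more can be done
None
```

The job is done and handed in at about 26 s: the paddle sits flush in its cutout, the keeper bar is across its handle, and the steel pin is home with its collar on the bar. The gripper is clear and nothing else was touched.

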